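# Set up the folding recipe stand

### The job

Set up the wooden recipe stand for cooking: first raise its hinged panel until it stands at 60 degrees to its base, and let go of it so that it stays there by itself. Then take the recipe notepad out of the dark steel holder and stand it upright (tall way up) on the stand's ledge, in the middle, between the front lip and the panel, leaning back against the panel, which must still be at 60 degrees. Leave the lemon, lime, mill and mug where they are.

Things in the scene. Friction and masses are not known exactly. Their poses are not given: they have to be found in the camera images.
- stand: Folding recipe stand of brown wood, fixed. Base slab 150 (x) x 160 (y) x 16 mm; origin at the centre of its underside, x to the back of the stand (where the folded panel points), y left, z up. Front lip 9 mm thick from x = -71 to -62 mm, top 31 mm above the counter. Panel hinge axis parallel to y at x = -30, z = 24 mm.
- panel (a joint): Angle of the stand's panel (rad): 0 = flat over the base, pointing to the stand's +x; grows as the free end is raised (1.047 = 60 degrees; stop at 1.9). Stiff hinge (0.5 N m): stays where it is left. Wooden panel 10 mm thick, 140 wide, 170 long from the hinge: solid to 65 mm, then a window 100 wide up to 155 mm, closed by a round bar.
- panel_bar (a point): Middle of the round bar (14 mm diameter, parallel to the hinge) at the panel's free end, 162 mm from the hinge axis; x points from the hinge to the bar, z along the panel's normal (up when folded, to the front when raised), y along the bar.
- stand_ledge (a point): Middle of the ledge's top (16 mm above the counter), between lip and panel: 51 mm in front of the stand's centre. With the panel at 60 degrees the ledge is free from 11 mm before this point (the lip) to 11 mm behind it.
- holder: Dark steel napkin-type holder, fixed: foot 70 (x) x 100 (y) x 10 mm with two upright cheeks 90 mm long (y), 6 mm thick, 16 mm apart, tops 54 mm above the counter; the slot between them runs along y, its floor 10 mm above the counter. Origin at the centre of its underside.
- pad: Stiff white recipe notepad, 74 x 105 x 9 mm, 0.08 to 0.17 kg, standing loose in the holder's slot with its 105 mm side upright, its top 115 mm above the counter. Origin in the middle of its back face; x along the 74 mm side, y along the 105 mm side (points up at the start), z out of the written face (9 mm).
- pad_center (a point): Centre of the notepad's volume; axes as pad.
- lemon_1: Lemon, 78x55x56 mm, a bystander; origin at its underside.
- lime_1: Lime, 53x46x48 mm, a bystander; origin at its underside.
- mill: Wooden pepper mill, 58 mm wide, 160 mm tall, a bystander; origin at the centre of its underside.
- mug: Blue-grey mug with handle, 84x118x94 mm, a bystander; origin at the centre of its underside.
There are look-alikes about, which are no part of the job. What is shaped like the pad but blue or turquoise is not meant.

How it is judged (in metres and radians):
On the way:
1. the panel stands at 60 degrees (within 8.5 degrees) by itself, not touched by the fingers, with the notepad still in its holder (value of joint panel between 0.897 and 1.197 rad and contact force between the fingers and stand below 0.3 N and distance of pad from where it was at the start of the episode below 0.03 m), for 0.2 s.
At the end, for the whole second after the job is handed in: Panel at rest at 60 degrees, within 8.5. Notepad at rest tall way up on the ledge, parallel to the panel within 0.3 rad (faces and long side); its centre in the stand's frame: x -45 to +5 mm, y within 35 mm, z 50 to 82 mm (value of joint panel between 0.897 and 1.197 rad and x of pad_center in the frame of stand between -0.045 and 0.005 m and y of pad_center in the frame of stand between -0.035 and 0.035 m and z of pad_center in the frame of stand between 0.05 and 0.082 m and angle between the z axis of pad and the z axis of panel_bar, either way round below 0.3 rad and angle between the y axis of pad and the x axis of panel_bar, either way round below 0.3 rad and linear speed of pad below 0.02 m/s and velocity of joint panel between -0.05 and 0.05 rad/s); the robot touches nothing.
It fails at once if the lemon is moved by more than 30 mm (distance of lemon_1 from where it was at the start of the episode above 0.03 m).
It fails at once if the lime is moved by more than 30 mm (distance of lime_1 from where it was at the start of the episode above 0.03 m).
It fails at once if the pepper mill is moved by more than 30 mm (distance of mill from where it was at the start of the episode above 0.03 m).
It fails at once if the mug is moved by more than 30 mm (distance of mug from where it was at the start of the episode above 0.03 m).
It also fails if it takes over 54 s, if anything falls off the work surface, if the arm or the gripper's body presses on something with over 40 N, if the wrist force passes 120 N, or if a joint passes its speed limit or range.

### The arm

A 6-joint arm with a two-finger parallel gripper is mounted at the origin on a cart in front of the work surface, level with it; the furniture and walls round the work are solid. World frame = base frame: x ahead of the robot, y to its left, z up, the work surface at z = 0. Lengths are in mm, angles in degrees, forces in N, time in s.
With the tool pointing down it reaches from about 350 to 850 mm from the base axis. Payload 8.1 kg.
Tool frame: the origin (TCP) lies between the finger pads; the fingertips stand 17 mm ahead of it and the grasp point (between the pads) lies 2 mm behind it; z points along the fingers, y is the direction in which the jaws open and shut (so a half turn about z gives the same grasp; the last joint's range is limited). The gripper opens to 85 mm and grips with 20 to 120 N. Pads are 22 mm wide; open, the fingers measure 114 mm over their backs; the gripper's body (76 mm by 85 mm) begins 54 mm behind the grasp point. The pads swing forward as they close: fully open they stand 13 mm farther back than shut.
Start: joints at [69.649, 7.471, 85.268, -0, 87.261, -4.893], TCP at [159.901, 578.305, 248.292] pointing down, gripper open.
Joint ranges: [-169.43, 169.43], [-51.17, 129.36], [1.28, 143.12], [-76.62, 256.62], [0, 156.53], [-152.29, 152.29]. Speed limits (degrees/s): [136.94, 136.94, 159.86, 180, 180, 180].

### API

Orientations are given as [roll, pitch, yaw] about the fixed x, y, z axes, in that order (R = Rz(yaw) Ry(pitch) Rx(roll)).
In Python, from bench import r, snapshot, camera_params, spotter gives the robot as it stands. The module is installed in compiled form; this text tells all that it offers.
- The arm moves only by the tool arm_command, never from a script. Its arguments are lists of equal length, an entry for each row: "jaw": the opening, from -1 (shut) to 1 (fully open); "delta_pos": the shift along the tool's x, y, z each as a share of 0.4 m, from -1 to 1, a list of three; "roll": the turn about the tool's z as a share of 45 degrees, from -1 to 1. A call has 1 to 20 rows; each row is the pose to reach, as a shift and turn from the pose measured when the call began, along the tool's axes at that moment; what a row does not reach only later rows make up. A row lasts 1/12 s, in which the tool goes at most 41.7 mm and 7.16 degrees, less where a joint would pass 70% of its speed; a pose out of reach is approached as far as the arm can. A call with a number of a shift or a turn outside -1 to 1 is refused whole. A call with a gripper value outside its range is refused whole. The fingers move at their own pace and stop on an object; "force" is the grip in N (left out, the last holds). Time passes only in rows, so rows that repeat a pose let the fingers close. It gives the time, the measured TCP pose, the force and the opening at its end, in the units of the state.
- r.sense(): the state, without advancing time (a new reading comes with each control period).
- snapshot(name): name is "side" or "top" or "wrist"; returns the picture (384x512x3 uint8, red, green, blue); there is no depth.
- camera_params(name): a dict with "fx", "fy", "cx", "cy" (pixels), "rvec" (rotation vector, rad) and "tvec" (3), from world to camera coordinates, as OpenCV has them; the wrist camera has in their place "mount" (4x4, takes a point from camera to tool coordinates, whose origin is the TCP and whose axes are the flange's). Camera axes: x right, y down, z forward; pixel columns grow to the right and rows downward; lengths in mm; the calibration is good to about 2 mm. A picture is of the moment at which its call begins: read the wrist's pose just before it. camera_params takes no time and is no camera call.
- r.hand_in(): hands the job in, once; it reports no verdict.
Trained networks look in the newest picture that a camera, given by its name, has taken for a name from the list of things; names that differ only in an ending like _2 or _b are one class to them, and where a whole thing is asked for, a point or a joint stands for the part that bears it (a point fixed in the world has none). Each returns a list of dicts, best first, with "conf" (0 to 1); they miss things now and then, are a little off and sometimes report something else, mostly with a low value. They report only what shows in the picture. A call takes as long as a camera call. They do not tell look-alikes from the thing itself.
- spotter.recognise(camera, target): "centre" ([column, row] in pixels, amid what is visible of it).
- spotter.silhouettes(camera, target): "region" (384x512 bool, what is visible of it) and "centre" ([column, row] in pixels, amid what is visible of it).
- spotter.pinpoint(camera, target): "centre" ([column, row] in pixels: a listed point, or the origin of a listed thing).
The state is a dict: "time": time; "joint_pos": joint angles; "qd": joint speeds; "joint_efforts": joint torques, N m; "tool_pos": TCP position; "tcp_rot": TCP orientation; "ft_force": force on the tool from outside, world axes, zero at the start; "wrist_torque": the same for the moment, N m; "finger_gap": finger opening in mm.
Only numpy, scipy, OpenCV 4.12 (cv2) and the standard library are available. Lean on these libraries where they do the work, as an engineer would, in place of code of your own. Each camera call takes 0.05 s, during which the arm holds its last target. There are 200 camera calls.

## Working session

There is one attempt and no reset: what is moved stays moved. The work goes in short steps, Python scripts to look and compute and a tool call to move; the robot and the scene stay as the last step left them, time stands still between calls to the robot, and variables do not carry over. Pictures are saved under pics/ and viewed, about 8 in all and at most 12, crops included, and the job is handed in when it is done.

Besides the shell and the picture viewer there is one more tool, called after "Request:" as a command line: name --pt "numbers of a row" for each row, then --argument value for the rest. arm_command: Moves the arm, as the interface text tells. Its arguments: {"type":"object","properties":{"jaw":{"type":"array"},"delta_pos":{"type":"array"},"roll":{"type":"array"},"force":{"type":"number"}},"required":["jaw","delta_pos","roll"]}

```bash
mkdir -p pics
cat > h.py <<'E'
import numpy as np, cv2
from bench import r, snapshot, camera_params, spotter
from scipy.spatial.transform import Rotation as R
def cam(name):
    p=camera_params(name); K=np.array([[p['fx'],0,p['cx']],[0,p['fy'],p['cy']],[0,0,1]])
    if 'mount' in p:
        s=r.sense(); T=np.eye(4); T[:3,:3]=R.from_euler('xyz',s['tcp_rot'],degrees=True).as_matrix(); T[:3,3]=s['tool_pos']
        M=np.linalg.inv(T@np.array(p['mount'])); return K,M[:3,:3],M[:3,3]
    return K,R.from_rotvec(np.ravel(p['rvec'])).as_matrix(),np.ravel(p['tvec'])
def proj(c,X):
    K,A,t=c; q=(np.atleast_2d(X)@A.T+t)@K.T; return q[:,:2]/q[:,2:]
def onz(c,px,z):
    K,A,t=c; o=-A.T@t; d=A.T@np.linalg.solve(K,[px[0],px[1],1]); return o+d*(z-o[2])/d[2]
def tri(cs,pxs):
    P=[K@np.c_[A,t] for K,A,t in cs]
    X=cv2.triangulatePoints(P[0],P[1],np.float64(pxs[0]).reshape(2,1),np.float64(pxs[1]).reshape(2,1)); return (X[:3]/X[3]).ravel()
def save(im,n,sc=1.0): cv2.imwrite(f'pics/{n}.png',cv2.resize(im[:,:,::-1],None,fx=sc,fy=sc,interpolation=cv2.INTER_CUBIC))
E
python3 - <<'E'
from h import *
ims=[]
for n in ['top','side','wrist']:
    im=snapshot(n); ims.append(im); save(im,n+'0')
    for t in ['stand','panel_bar','stand_ledge','holder','pad','pad_center','mill','mug']:
        print(n,t,[(np.round(d['centre']).tolist(),round(d['conf'],2)) for d in spotter.pinpoint(n,t)][:3])
save(np.vstack([np.hstack(ims[:2]),np.hstack([ims[2],ims[2]*0])]),'all0',0.78)
print(r.sense())
for n in ['top','side']: print(n,-cam(n)[1].T@cam(n)[2])
E
```

```text
top stand [([259.0, 202.0], 0.91)]
top panel_bar [([266.0, 164.0], 0.89)]
top stand_ledge [([256.0, 221.0], 0.96)]
top holder [([358.0, 219.0], 0.95)]
top pad [([386.0, 172.0], 0.77), ([322.0, 220.0], 0.71), ([353.0, 179.0], 0.7)]
top pad_center [([321.0, 215.0], 0.73), ([356.0, 180.0], 0.67), ([361.0, 213.0], 0.49)]
top mill [([300.0, 150.0], 0.77)]
top mug [([148.0, 204.0], 0.83)]
side stand [([239.0, 221.0], 0.85)]
side panel_bar [([256.0, 173.0], 0.87)]
side stand_ledge []
side holder [([343.0, 278.0], 0.6)]
side pad [([349.0, 264.0], 0.85), ([298.0, 257.0], 0.8), ([394.0, 231.0], 0.75)]
side pad_center [([346.0, 265.0], 0.86), ([356.0, 228.0], 0.81), ([397.0, 231.0], 0.81)]
side mill [([305.0, 184.0], 0.85)]
side mug [([128.0, 177.0], 0.7)]
wrist stand []
wrist panel_bar []
wrist stand_ledge []
wrist holder []
wrist pad []
wrist pad_center []
wrist mill []
wrist mug []
{'time': 1.35, 'joint_pos': array([ 6.96466273e+01,  7.47185596e+00,  8.52680641e+01,  1.11004205e-04,
        8.72591560e+01, -4.89142818e+00]), 'qd': array([-0.0414438 ,  0.15596955,  0.08825715, -0.05734841,  0.03852833,
        0.05006259]), 'joint_efforts': array([ 2.23358757e-04, -5.69310164e+01, -5.00853574e+01, -1.75653313e-04,
        1.10361911e-03,  2.98291695e-05]), 'tool_pos': array([159.92531919, 578.30881612, 248.28249017]), 'tcp_rot': array([ 1.79999070e+02, -3.16923265e-05,  1.64538050e+02]), 'ft_force': array([-0.11202963, -0.18364945, -0.20970408]), 'wrist_torque': array([-0.0431433 , -0.00477866, -0.02749229]), 'finger_gap': 85.35656626830969}
top [ 291.52303077   36.31881909 1247.13006888]
side [-110.2345723  -225.08715747 1241.02713264]
```

View pics/all0.png

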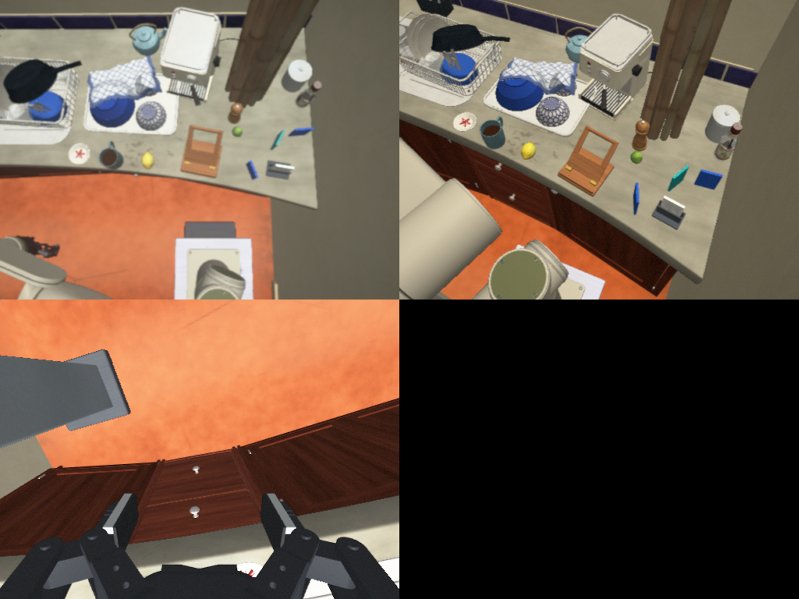

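The top picture (full-size pixels) shows the stand at (259,200) and the white pad in the steel holder at (360,215). The look-alikes are blue pads at (322,218) and (386,170) and a turquoise one at (355,180). I choose the white one in the holder and will check it in a crop.

Run:
```python
from h import *
t=cv2.imread('pics/top0.png')[:,:,::-1]; s=cv2.imread('pics/side0.png')[:,:,::-1]
a=cv2.resize(t[130:250,200:400],None,fx=4,fy=4,interpolation=cv2.INTER_CUBIC)[:300*2]
b=cv2.resize(s[140:300,215:435],None,fx=3.6,fy=3.6,interpolation=cv2.INTER_CUBIC)
save(a,'ctop'); save(b,'cside')
T,S=cam('top'),cam('side')
print('stand0',onz(T,(259,202),0),onz(S,(239,221),0)); print('ledge',onz(T,(256,221),16))
print('bar',tri([T,S],[(266,164),(256,173)])); print('holder',tri([T,S],[(358,219),(343,278)]),onz(T,(358,219),0),onz(S,(343,278),0))
print('pad',tri([T,S],[(361,213),(346,265)])); print('mill',onz(T,(300,150),0),onz(S,(305,184),0)); print('mug',onz(T,(148,204),0))
for n,z in [('lemon_1',25),('lime_1',20)]:
  for c in('top','side'):
    if c=='top': pass
    print(n,c,[(onz(cam(c),d['centre'],z).round(),round(d['conf'],2)) for d in spotter.recognise(c,n)][:2])
```

```text
stand0 [494.06914872  46.86897612   0.        ] [487.61519923  47.81469966   0.        ]
ledge [426.30221905  56.85668179  16.        ]
bar [591.70944131  31.22963238 121.69706193]
holder [ 431.6984558  -286.82613046    4.63211878] [ 434.9495346  -292.02111639    0.        ] [ 431.84704092 -284.82046431    0.        ]
pad [ 444.11297058 -281.4841952    63.82828577]
mill [681.38657843 -98.94282173   0.        ] [682.83432816 -91.13629845   0.        ]
mug [487.25823727 432.7294175    0.        ]
lemon_1 top [(array([476., 279.,  25.]), 0.57)]
lemon_1 side [(array([474., 278.,  25.]), 0.78), (array([700., -94.,  25.]), 0.66)]
lime_1 top [(array([ 599., -122.,   20.]), 0.43)]
lime_1 side [(array([ 616., -111.,   20.]), 0.74)]
```

View pics/ctop.png

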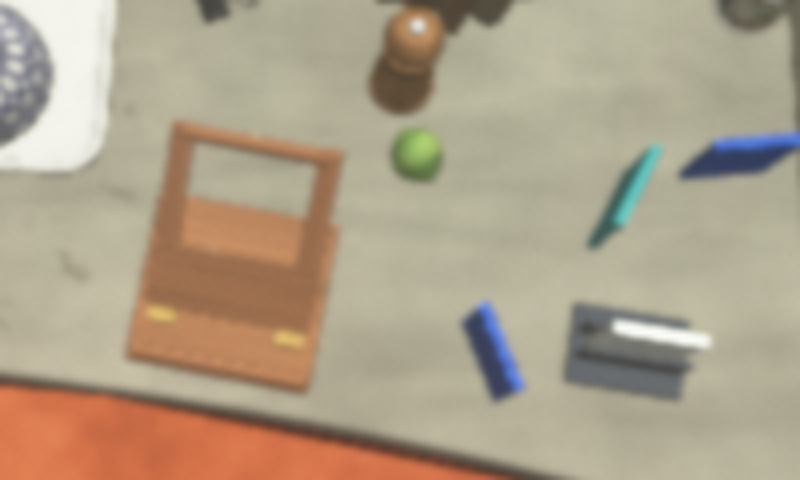

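View pics/cside.png

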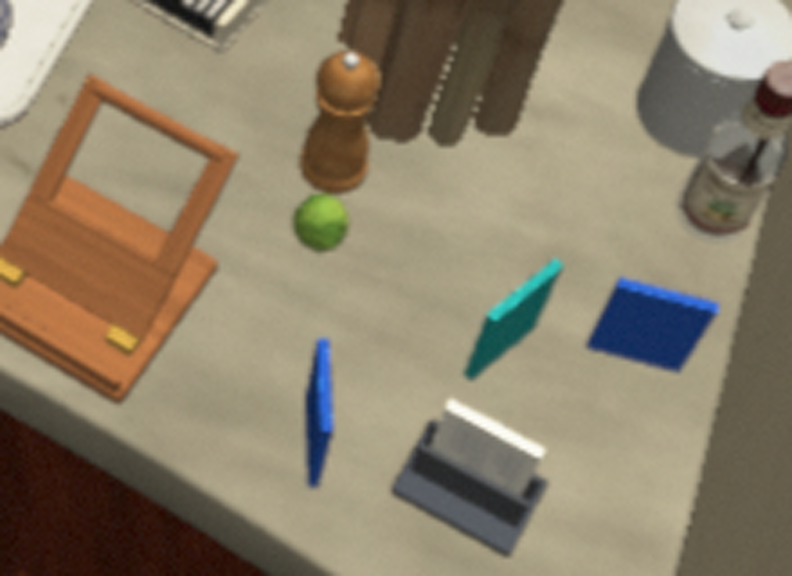

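The crops show the panel already partly raised (bar about 122 mm high, roughly 37°). The white pad is alone in the steel holder, ctop (612–710, 333). Next I plan a wrist-camera viewpoint.

```bash
cat >> h.py <<'E'
def go(P,yaw=None):
    s=r.sense(); A=R.from_euler('xyz',s['tcp_rot'],degrees=True).as_matrix(); d=A.T@(np.array(P)-s['tool_pos'])
    dy=0 if yaw is None else -((yaw-s['tcp_rot'][2]+180)%360-180)
    print('at',s['tool_pos'].round(1),s['tcp_rot'].round(1),'F',s['ft_force'].round(1),'gap',round(s['finger_gap'],1),'t',round(s['time'],2))
    print('shift mm',d.round(1),'share',(d/400).round(4),'turn',round(dy,2),'share',round(dy/45,4),'rows>=',round(max(np.linalg.norm(d)/41.7,abs(dy)/7.16),1))
E
python3 - <<'E'
from h import *
p=camera_params('wrist'); M=np.array(p['mount']); print(M.round(3)); K=np.array([[p['fx'],0,p['cx']],[0,p['fy'],p['cy']],[0,0,1]]);print(K)
pts={'ledge':(432,57,16),'bar':(592,31,122),'pad':(444,-281,64),'hold':(432,-287,0)}
for P,y in [((560,40,330),171),((520,-100,400),171),((480,-270,300),171)]:
    T=np.eye(4);T[:3,:3]=R.from_euler('xyz',[180,0,y],degrees=True).as_matrix();T[:3,3]=P
    W=np.linalg.inv(T@M); print(P,{k:proj((K,W[:3,:3],W[:3,3]),v).round()[0].tolist() for k,v in pts.items()})
go((560,40,330),171)
# fit stand pose from ctop lip corners & bar ends, both views
T,S=cam('top'),cam('side')
f=lambda x,y:(200+x/4,130+y/4); g=lambda x,y:(215+x/3.6,140+y/3.6)
b1=tri([T,S],[f(178,126),g(92,82)]); b2=tri([T,S],[f(341,156),g(232,157)]); print('bar ends',b1,b2,np.degrees(np.arctan2(*(b1-b2)[:2])))
p1=tri([T,S],[f(612,331),g(450,403)]);p2=tri([T,S],[f(709,341),g(541,452)]);print('pad top ends',p1,p2,np.degrees(np.arctan2(*(p1-p2)[:2])))
E
```

```text
[[   0.      -0.945   -0.326   83.822]
 [   1.       0.      -0.      -1.15 ]
 [   0.      -0.326    0.945 -125.93 ]
 [   0.       0.       0.       1.   ]]
[[278.56210736   0.         255.2062374 ]
 [  0.         278.56210736 193.24861373]
 [  0.           0.           1.        ]]
(560, 40, 330) {'ledge': [254.0, 64.0], 'bar': [253.0, 194.0], 'pad': [8.0, 112.0], 'hold': [36.0, 103.0]}
(520, -100, 400) {'ledge': [339.0, 80.0], 'bar': [348.0, 190.0], 'pad': [138.0, 121.0], 'hold': [147.0, 112.0]}
(480, -270, 300) {'ledge': [486.0, 86.0], 'bar': [518.0, 227.0], 'pad': [243.0, 138.0], 'hold': [240.0, 125.0]}
at [159.9 578.3 248.3] [180.   -0.  164.5] F [ 0.6 -0.5 -0.1] gap 85.7 t 1.55
shift mm [-529.1 -412.2  -81.7] share [-1.3228 -1.0305 -0.2043] turn -6.46 share -0.1436 rows>= 16.2
bar ends [607.93947232  91.71181161 115.17094388] [581.06830277 -37.6545516  119.39133232] 11.734260678319359
pad top ends [ 443.45199871 -250.26118053  118.32549812] [ 433.44367792 -321.72488745  117.32486217] 7.972285346331736
```

Request:
arm_command --jaw '[-1,-1,-1,-1,-1,-1,-1,-1,-1,-1]' --pt "-0.66 -0.7 -0.2" --pt "-0.66 -0.7 -0.2" --pt "-0.66 -0.7 -0.2" --pt "-0.66 -0.7 -0.2" --pt "-0.66 -0.7 -0.2" --pt "-0.66 -0.7 -0.2" --pt "-0.66 -0.7 -0.2" --pt "-0.66 -0.7 -0.2" --pt "-0.66 -0.7 -0.2" --pt "-0.66 -0.7 -0.2" --roll '[0,0,0,0,0,0,0,0,0,0]' --force 30

```text
time: 2.38
tool_pos: [341.4, 234.7, 329.9]
tcp_rot: [180.0, 0.2, 164.4]
ft_force: [0.3, 0.4, 0.6]
finger_gap: 0.1
```

Request:
arm_command --jaw '[-1,-1,-1,-1,-1,-1,-1,-1,-1,-1,-1,-1]' --pt "-0.66 -0.7 -0.18" --pt "-0.66 -0.7 -0.18" --pt "-0.66 -0.7 -0.18" --pt "-0.66 -0.7 -0.18" --pt "-0.66 -0.7 -0.18" --pt "-0.66 -0.7 -0.18" --pt "-0.66 -0.7 -0.18" --pt "-0.66 -0.7 -0.18" --pt "-0.66 -0.7 -0.18" --pt "-0.66 -0.7 -0.18" --pt "-0.66 -0.7 -0.18" --pt "-0.66 -0.7 -0.18" --roll '[-0.15,-0.15,-0.15,-0.15,-0.15,-0.15,-0.15,-0.15,-0.15,-0.15,-0.15,-0.15]'

```text
time: 3.38
tool_pos: [520.5, -107.3, 402.2]
tcp_rot: [180.0, 0.1, 171.0]
ft_force: [-0.6, 0.4, -0.8]
finger_gap: 0.1
```

Run:
```python
from h import *
c=cam('wrist'); im=snapshot('wrist'); save(im,'w1',1.56); go((560,40,330))
np.savez('w1.npz',K=c[0],A=c[1],t=c[2])
for t in ['stand','panel_bar','stand_ledge','holder','pad_center']:
    print(t,[(np.round(d['centre'],1).tolist(),round(d['conf'],2)) for d in spotter.pinpoint('wrist',t)][:3])
```

```text
at [ 520.2 -106.2  402.2] [1.800e+02 1.000e-01 1.711e+02] F [-0.4 -0.2 -0.7] gap -0.2 t 3.43
shift mm [-16.6 150.5  72.4] share [-0.0414  0.3763  0.1809] turn 0 share 0.0 rows>= 4.0
stand [([334.2, 113.5], 0.96)]
panel_bar [([350.2, 188.1], 0.7)]
stand_ledge [([343.8, 85.2], 0.75), ([154.1, 112.6], 0.45)]
holder [([157.2, 115.5], 0.76)]
pad_center [([209.7, 100.3], 0.88), ([168.4, 186.1], 0.59), ([116.7, 211.1], 0.57)]
```

View pics/w1.png

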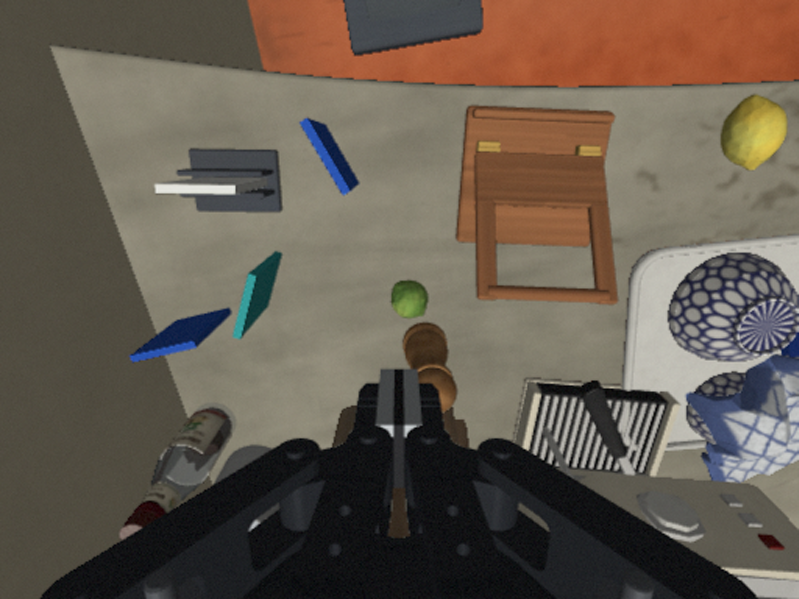

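Run:
```python
from h import *
from scipy.optimize import least_squares
T,S=cam('top'),cam('side'); z=np.load('w1.npz'); W=(z['K'],z['A'],z['t'])
f=lambda x,y:(200+x/4,130+y/4); g=lambda x,y:(215+x/3.6,140+y/3.6); w=lambda x,y:(x/1.5625,y/1.5625)
B='b'
obs=[(W,w(613,112),(-71,80,31)),(W,w(472,107),(-71,-80,31)),(W,w(458,240),(75,-80,16)),(W,w(617,295),(B,162,70,0)),(W,w(478,293),(B,162,-70,0)),
(W,w(590,206),(B,65,50,0)),(W,w(496,205),(B,65,-50,0)),
(T,f(178,126),(B,162,70,0)),(T,f(341,156),(B,162,-70,0)),(T,f(308,390),(-75,-80,8)),(T,f(127,357),(-75,80,8)),
(S,g(92,82),(B,162,70,0)),(S,g(234,157),(B,162,-70,0)),(S,g(122,400),(-75,-80,3)),(S,g(216,264),(75,-80,16))]
def loc(m,a):
    if m[0]=='b': return np.array([-30+m[1]*np.cos(a),m[2],24+m[1]*np.sin(a)])
    return np.array(m,float)
def res(q):
    c,s=np.cos(q[2]),np.sin(q[2]); o=[]
    for C,px,m in obs:
        l=loc(m,q[3]); X=[q[0]+c*l[0]-s*l[1],q[1]+s*l[0]+c*l[1],l[2]]; o.append(proj(C,X)[0]-px)
    return np.ravel(o)
o=least_squares(res,[490,47,-.16,.65],loss='soft_l1'); print(o.x[:2],np.degrees(o.x[2:])); print(res(o.x).reshape(-1,2).round(1).tolist())
x,y,yw,a=o.x;Rz=np.array([[np.cos(yw),-np.sin(yw)],[np.sin(yw),np.cos(yw)]])
print('bar',np.array([x,y])+Rz@[-30+162*np.cos(a),0],24+162*np.sin(a),'ledge',np.array([x,y])+Rz@[-51,0])
# pad top edge
q1=[onz(C,p,115).round(1) for C,p in [(W,w(155,190)),(W,w(236,190)),(T,f(709,341)),(T,f(612,331)),(S,g(541,452)),(S,g(450,403))]]; print(*q1)
for C,p in [(W,w(157,0)),]: pass
print('holder',onz(W,(157,115),5),onz(W,w(193,180),10),onz(W,w(281,180),10))
```

```text
[490.95161863  50.26532708] [-10.49788972  33.04136726]
[[5.6, -0.0], [-1.6, 0.4], [-0.1, 1.7], [-0.2, 0.6], [-0.1, -0.3], [-0.7, 0.6], [-0.8, -0.4], [-2.2, 0.1], [-0.1, 0.2], [0.1, 0.7], [-0.8, 0.4], [-2.8, -0.2], [-0.5, 1.0], [-1.1, 1.5], [0.3, -2.2]]
bar [594.98157683  30.98847713] 112.32959424218667 ledge [440.80527607  59.55749193]
[ 435.8 -322.6  115. ] [ 447.5 -248.8  115. ] [ 433.4 -322.   115. ] [ 441.3 -247.2  115. ] [ 434.8 -322.2  115. ] [ 446.9 -252.5  115. ]
holder [ 440.69100872 -275.82125678    5.        ] [ 431.61664401 -333.4983997    10.        ] [ 447.38849726 -233.72708026   10.        ]
```

Run:
```python
from h import *
z=np.load('w1.npz'); W=(z['K'],z['A'],z['t'])
w=lambda x,y:(x/1.5625,y/1.5625)
for h in (0,40,80): print(h,onz(W,w(530,380),h).round(),onz(W,w(670,395),h).round())
go((624.7,25.5,230),169.5); go((624.7,25.5,112),169.5)
```

```text
0 [758.  36.   0.] [812. 226.   0.]
40 [734.  26.  40.] [784. 202.  40.]
80 [710.  16.  80.] [755. 178.  80.]
at [ 520.  -104.8  402.7] [180.    0.2 171.2] F [ 0.3 -0.2 -1.3] gap 0.0 t 3.68
shift mm [-83.1 144.7 173.1] share [-0.2077  0.3618  0.4327] turn 1.74 share 0.0387 rows>= 5.8
at [ 520.  -104.8  402.7] [180.    0.2 171.2] F [ 0.3 -0.2 -1.3] gap 0.0 t 3.68
shift mm [-82.7 144.7 291.1] share [-0.2067  0.3617  0.7277] turn 1.74 share 0.0387 rows>= 8.0
```

Request:
arm_command --jaw '[-1,-1,-1,-1,-1,-1,-1,-1,-1,-1,-1,-1,-1,-1]' --pt "-0.208 0.362 0.43" --pt "-0.208 0.362 0.43" --pt "-0.208 0.362 0.43" --pt "-0.208 0.362 0.43" --pt "-0.208 0.362 0.43" --pt "-0.208 0.362 0.43" --pt "-0.208 0.362 0.43" --pt "-0.208 0.362 0.43" --pt "-0.208 0.362 0.727" --pt "-0.208 0.362 0.727" --pt "-0.208 0.362 0.727" --pt "-0.208 0.362 0.727" --pt "-0.208 0.362 0.727" --pt "-0.208 0.362 0.727" --roll '[0.04,0.04,0.04,0.04,0.04,0.04,0.04,0.04,0.04,0.04,0.04,0.04,0.04,0.04]'

```text
time: 4.85
tool_pos: [627.0, 25.1, 116.1]
tcp_rot: [179.9, 0.4, 169.4]
ft_force: [-0.2, 0.8, 0.7]
finger_gap: 0.1
```

Run:
```python
from h import *
im=snapshot('wrist'); save(im,'w2',1.2); go((624.7,25.5,112),169.5)
```

```text
at [627.7  25.2 117. ] [179.9   0.6 169.4] F [ 0.7  0.7 -0.1] gap -0.2 t 4.9
shift mm [ 3.1 -0.2  4.9] share [ 0.0077 -0.0006  0.0123] turn -0.07 share -0.0016 rows>= 0.1
```

View pics/w2.png

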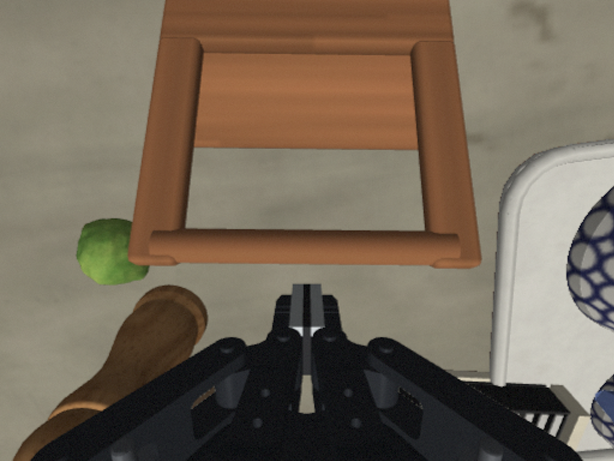

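Request:
arm_command --jaw '[-1,-1,-1,-1,-1,-1,-1,-1,-1,-1,-1,-1,-1,-1,-1,-1]' --pt "0.015 0 0.01" --pt "0.03 0 0.01" --pt "0.04 0 0.0" --pt "0.05 0 -0.01" --pt "0.06 0 -0.02" --pt "0.07 0 -0.03" --pt "0.08 0 -0.04" --pt "0.09 0 -0.05" --pt "0.1 0 -0.06" --pt "0.11 0 -0.07" --pt "0.12 0 -0.08" --pt "0.13 0 -0.09" --pt "0.14 0 -0.1" --pt "0.152 0 -0.105" --pt "0.152 0 -0.105" --pt "0.152 0 -0.105" --roll '[0,0,0,0,0,0,0,0,0,0,0,0,0,0,0,0]'

```text
time: 6.23
tool_pos: [570.2, 36.2, 162.0]
tcp_rot: [179.9, 1.0, 169.4]
ft_force: [7.2, -1.2, 4.7]
finger_gap: -0.1
```

```bash
cat > panel.py <<'E'
from h import *
from scipy.optimize import least_squares
# panel angle from bar pixels, stand pose fixed
x,y,yw=490.95,50.27,np.radians(-10.5)
def bar(a,v=0): 
    lx=-30+162*np.cos(a); return np.array([x+np.cos(yw)*lx-np.sin(yw)*v,y+np.sin(yw)*lx+np.cos(yw)*v,24+162*np.sin(a)])
if __name__=='__main__':
    s=r.sense(); 
    for n in ('wrist','top','side'):
        C=cam(n); im=snapshot(n); save(im,'pan_'+n)
        for d in spotter.pinpoint(n,'panel_bar')[:1]:
            o=least_squares(lambda q:proj(C,bar(q[0],q[1]))[0]-d['centre'],[0.95,0]); print(n,np.round(d['centre'],1),round(d['conf'],2),'angle',np.degrees(o.x[0]).round(1),'y',o.x[1].round(1),'res',o.fun.round(1))
    p=r.sense()['tool_pos'][:2]-[x,y]; print('tcp stand x',p@[np.cos(yw),np.sin(yw)]); go(s['tool_pos'])
E
python3 panel.py
```

```text
wrist [250.7 232.8] 0.81 angle 54.5 y -2.9 res [ 0. -0.]
top [262.1 178.5] 0.58 angle 60.1 y -5.0 res [-0.  0.]
side [249.9 174.7] 0.82 angle 53.8 y 2.9 res [0. 0.]
tcp stand x 80.45280014741796
at [570.2  36.2 161.7] [179.9   1.  169.4] F [ 6.9 -2.2  4.6] gap -0.3 t 6.53
shift mm [ 0.   0.  -0.3] share [ 0.      0.0001 -0.0007] turn 0 share 0.0 rows>= 0.0
```

Request:
arm_command --jaw '[-1,-1,-1,-1,-1,-1,-1,-1,-1,-1,-1,-1,-1,-1]' --pt "0.01 0 -0.005" --pt "0.02 0 -0.008" --pt "0.03 0 -0.012" --pt "0.03 0 -0.012" --pt "0.03 0 -0.012" --pt "0.03 0 -0.012" --pt "-0.03 0 -0.012" --pt "-0.05 0 -0.012" --pt "-0.05 0 -0.012" --pt "-0.05 0 -0.15" --pt "-0.05 0 -0.3" --pt "-0.05 0 -0.35" --pt "-0.05 0 -0.35" --pt "-0.05 0 -0.35" --roll '[0,0,0,0,0,0,0,0,0,0,0,0,0,0]'

```text
time: 7.7
tool_pos: [588.7, 32.9, 308.1]
tcp_rot: [179.8, 1.5, 169.4]
ft_force: [0.0, -0.2, -0.5]
finger_gap: 0.0
```

```bash
python3 panel.py
python3 - <<'E'
from h import *
a=cv2.imread('pics/pan_wrist.png')[:,:,::-1]; s=cv2.imread('pics/pan_side.png')[140:300,215:435,::-1]
b=cv2.resize(s,(528,384),interpolation=cv2.INTER_CUBIC); save(np.hstack([a,b]),'pan',0.75)
E
```

```text
wrist [256.3 132.1] 0.55 angle 60.3 y 1.1 res [0. 0.]
top [260.5 178.7] 0.62 angle 60.8 y -0.4 res [-0.  0.]
side [250.1 177.6] 0.86 angle 59.0 y -5.4 res [-0. -0.]
tcp stand x 96.94275449399149
at [586.3  32.8 299.8] [179.9   0.8 169.4] F [-0.1  0.1 -0.4] gap 0.2 t 8.0
shift mm [-2.4  0.5 -8.2] share [-0.0061  0.0013 -0.0206] turn 0 share 0.0 rows>= 0.2
```

View pics/pan.png

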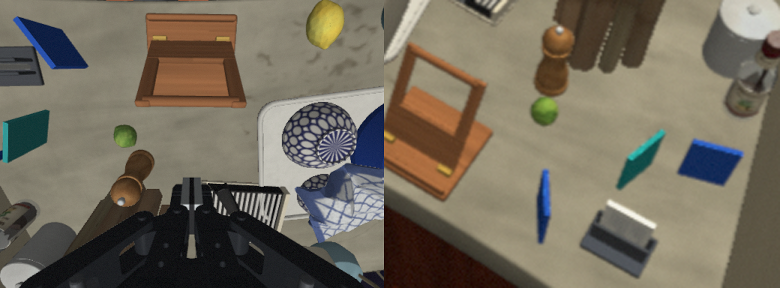

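Panel reads 59–61° in all three views and stands free; the pad is still in the holder. On to the pad.

Run:
```python
from h import *
go((440,-286,240),125.4)
```

```text
at [586.3  32.8 299.8] [179.9   0.8 169.4] F [-0.1  0.1 -0.4] gap 0.2 t 8.0
shift mm [  86.2 -340.3   58. ] share [ 0.2154 -0.8508  0.1451] turn 44.03 share 0.9785 rows>= 8.5
```

Request:
arm_command --jaw '[-1,-1,0,1,1,1,1,1,1,1]' --pt "0.215 -0.85 0.1" --pt "0.215 -0.85 0.1" --pt "0.215 -0.85 0.14" --pt "0.215 -0.85 0.14" --pt "0.215 -0.85 0.14" --pt "0.215 -0.85 0.14" --pt "0.215 -0.85 0.14" --pt "0.215 -0.85 0.14" --pt "0.215 -0.85 0.14" --pt "0.215 -0.85 0.14" --roll '[0.978,0.978,0.978,0.978,0.978,0.978,0.978,0.978,0.978,0.978]'

```text
time: 8.83
tool_pos: [436.9, -288.8, 239.3]
tcp_rot: [179.5, 0.3, 125.1]
ft_force: [-0.1, -0.1, -0.1]
finger_gap: 85.3
```

Request:
arm_command --jaw '[1,1,1,1,1,1,1,1]' --pt "0 0 0" --pt "0 0 0" --pt "0 0 0" --pt "0 0 0" --pt "0 0 0" --pt "0 0 0" --pt "0 0 0" --pt "0 0 0" --roll '[0.978,0.978,0.978,0.978,0.978,0.978,0.978,0.978]'

```text
time: 9.5
tool_pos: [436.9, -288.0, 238.6]
tcp_rot: [179.5, -0.2, 81.3]
ft_force: [0.2, 0.6, 0.2]
finger_gap: 85.2
```

Run:
```python
from h import *
c=cam('wrist'); im=snapshot('wrist'); save(im,'w4',1.2); go((440,-286,102),81.5); np.savez('w4.npz',K=c[0],A=c[1],t=c[2])
print(proj(c,[[441,-286,115],[435,-322,115],[446,-250,115]]).round())
```

```text
at [ 436.9 -288.1  238.7] [179.5  -0.2  81.4] F [-0.4 -0.1 -0.4] gap 85.2 t 9.55
shift mm [  2.2   1.6 136.7] share [0.0056 0.0039 0.3418] turn -0.12 share -0.0027 rows>= 3.3
[[258. 188.]
 [257. 223.]
 [257. 149.]]
```

View pics/w4.png

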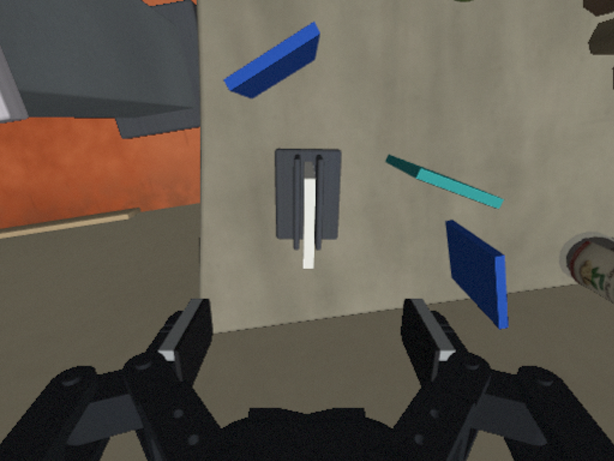

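The white pad is centred between the jaws (view x 303–314, rows 180–268), and its projected position matches. The blue and turquoise look-alikes stay outside the grasp.

Request:
arm_command --jaw '[1,1,1,1,1,1,1,-1,-1,-1,-1,-1,-1,-1]' --pt "0.006 0.006 0.1" --pt "0.006 0.006 0.2" --pt "0.006 0.006 0.28" --pt "0.006 0.006 0.34" --pt "0.006 0.006 0.342" --pt "0.006 0.006 0.342" --pt "0.006 0.006 0.342" --pt "0.006 0.006 0.342" --pt "0.006 0.006 0.342" --pt "0.006 0.006 0.342" --pt "0.006 0.006 0.342" --pt "0.006 0.006 0.342" --pt "0.006 0.006 0.342" --pt "0.006 0.006 0.342" --roll '[0,0,0,0,0,0,0,0,0,0,0,0,0,0]' --force 40

```text
time: 10.72
tool_pos: [440.9, -286.1, 102.2]
tcp_rot: [179.5, -0.1, 81.4]
ft_force: [-0.3, 0.8, 2.6]
finger_gap: 7.8
```

Request:
arm_command --jaw '[-1,-1,-1,-1,-1,-1,-1,-1,-1]' --pt "0 0 -0.03" --pt "0 0 -0.08" --pt "0 0 -0.15" --pt "0 0 -0.22" --pt "0 0 -0.3" --pt "0 0 -0.36" --pt "0 0 -0.36" --pt "0 0 -0.36" --pt "0 0 -0.36" --roll '[0,0,0,0,0,0,0,0,0]'

```text
time: 11.47
tool_pos: [439.3, -286.0, 245.7]
tcp_rot: [179.5, -0.2, 81.4]
ft_force: [0.2, -0.1, -2.1]
finger_gap: 7.5
```

Run:
```python
from h import *
go((440.8,59.6,230),79.5)
```

```text
at [ 439.3 -286.   245.7] [179.5  -0.2  81.4] F [ 0.2 -0.1 -2.1] gap 7.5 t 11.47
shift mm [341.9 -50.4  16.3] share [ 0.8546 -0.126   0.0407] turn 1.88 share 0.0418 rows>= 8.3
```

Request:
arm_command --jaw '[-1,-1,-1,-1,-1,-1,-1,-1,-1,-1,-1,-1,-1,-1,-1,-1]' --pt "0.04 -0.006 0" --pt "0.1 -0.015 0" --pt "0.17 -0.025 0" --pt "0.25 -0.037 0" --pt "0.33 -0.049 0" --pt "0.41 -0.06 0" --pt "0.49 -0.072 0" --pt "0.57 -0.084 0" --pt "0.65 -0.096 0" --pt "0.72 -0.106 0.01" --pt "0.78 -0.115 0.02" --pt "0.82 -0.121 0.03" --pt "0.855 -0.126 0.04" --pt "0.855 -0.126 0.04" --pt "0.855 -0.126 0.04" --pt "0.855 -0.126 0.04" --roll '[0.042,0.042,0.042,0.042,0.042,0.042,0.042,0.042,0.042,0.042,0.042,0.042,0.042,0.042,0.042,0.042]'

```text
time: 12.8
tool_pos: [440.3, 59.3, 229.3]
tcp_rot: [179.7, -0.1, 79.5]
ft_force: [0.8, -0.4, -1.1]
finger_gap: 7.3
```

Run:
```python
from h import *
c=cam('wrist'); im=snapshot('wrist'); s=snapshot('side'); t=snapshot('top')
a=cv2.resize(s[150:280,200:330],(384,384),interpolation=cv2.INTER_CUBIC); save(np.hstack([im,a]),'w5',0.89); go((440.8,59.6,130),79.5)
from panel import x,y,yw
Q=np.array([[-71,80,31],[-71,-80,31],[-62,80,31],[-62,-80,31],[-75,80,16],[75,80,16]],float); Rz=R.from_euler('z',yw).as_matrix()
print(proj(c,Q@Rz.T+[x,y,0]).round(1).tolist())
```

```text
at [440.9  58.9 230.2] [179.6  -0.2  79.4] F [-0.2  0.1 -1.6] gap 7.9 t 12.95
shift mm [  0.4  -1.  100.2] share [ 0.001  -0.0024  0.2505] turn -0.08 share -0.0017 rows>= 2.4
[[236.3, 100.0], [239.0, 230.8], [244.4, 100.0], [245.9, 230.7], [233.6, 99.9], [363.1, 99.9]]
```

View pics/w5.png

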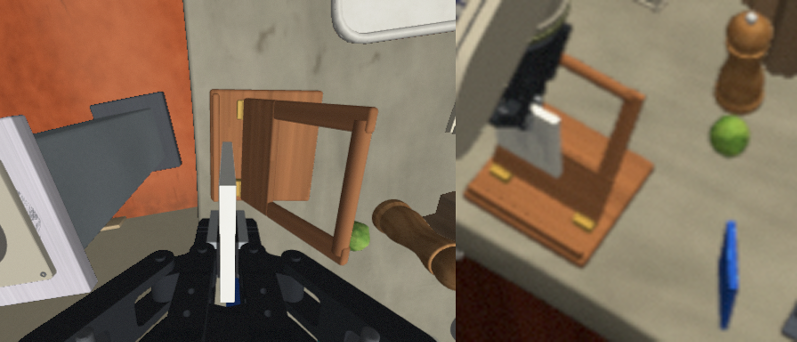

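Request:
arm_command --jaw '[-1,-1,-1,-1,-1,-1,-1,-1,-1,-1,-1,-1,-1]' --pt "0.002 -0.002 0.05" --pt "0.002 -0.002 0.11" --pt "0.002 -0.002 0.17" --pt "0.002 -0.002 0.22" --pt "0.002 -0.002 0.25" --pt "0.002 -0.002 0.265" --pt "0.002 -0.002 0.275" --pt "0.002 -0.002 0.285" --pt "0.002 -0.002 0.295" --pt "0.002 -0.002 0.3" --pt "0.002 -0.002 0.303" --pt "0.002 -0.002 0.303" --pt "0.002 -0.002 0.303" --roll '[0,0,0,0,0,0,0,0,0,0,0,0,0]'

```text
time: 14.03
tool_pos: [441.4, 60.1, 109.4]
tcp_rot: [179.5, -0.2, 79.4]
ft_force: [0.1, -0.0, -1.4]
finger_gap: 8.0
```

Run:
```python
from h import *
im=snapshot('wrist'); s=snapshot('side')
a=cv2.resize(s[150:280,200:330],(384,384),interpolation=cv2.INTER_CUBIC); save(np.hstack([im,a]),'w6',0.89); go((440.8,59.6,108),79.5)
```

```text
at [441.4  60.1 109.4] [179.5  -0.2  79.4] F [-0.1 -0.2 -1.3] gap 7.9 t 14.13
shift mm [-0.6 -0.5  1.4] share [-0.0015 -0.0013  0.0034] turn -0.07 share -0.0016 rows>= 0.0
```

View pics/w6.png

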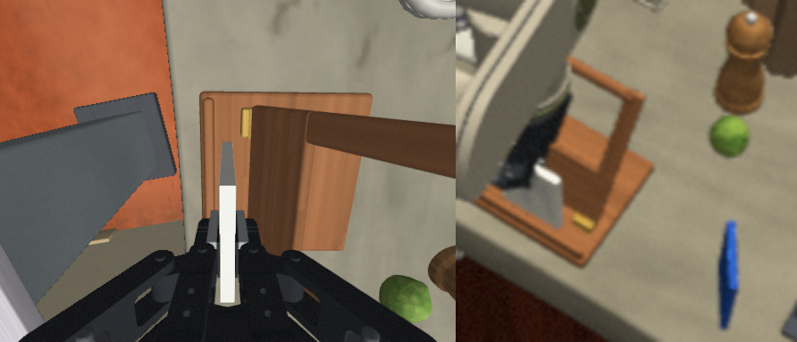

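Request:
arm_command --jaw '[-1,-1,-1,-0.75,-0.65,-0.55,-0.45,-0.35,-0.25,-0.15,-0.05,0.05,0.05,0.05,0.05,0.05,0.05,0.05]' --pt "0 0 0.004" --pt "0 0 0.006" --pt "0 0 0.006" --pt "0 0.003 0.006" --pt "0 0.009 0.004" --pt "0 0.017 0.0" --pt "0 0.025 0" --pt "0 0.033 0" --pt "0 0.041 0" --pt "0 0.05 0" --pt "0 0.058 0" --pt "0 0.066 0" --pt "0 0.074 0" --pt "0 0.082 0" --pt "0 0.09 0" --pt "0 0.095 0" --pt "0 0.095 0" --pt "0 0.095 0" --roll '[0,0,0,0,0,0,0,0,0,0,0,0,0,0,0,0,0,0]'

```text
time: 15.63
tool_pos: [478.9, 53.1, 109.6]
tcp_rot: [179.5, -0.2, 79.4]
ft_force: [0.7, 0.6, 0.5]
finger_gap: 45.0
```

Run:
```python
from h import *
im=snapshot('wrist'); s=snapshot('side')
a=cv2.resize(s[150:280,200:330],(384,384),interpolation=cv2.INTER_CUBIC); save(np.hstack([im,a]),'w7',0.89); go((440.8,59.6,108),79.5)
```

```text
at [478.9  53.1 109.7] [179.5  -0.2  79.4] F [ 0.3  0.1 -0.4] gap 44.8 t 15.73
shift mm [ -0.6 -38.6   1.4] share [-0.0015 -0.0965  0.0035] turn -0.07 share -0.0015 rows>= 0.9
```

View pics/w7.png

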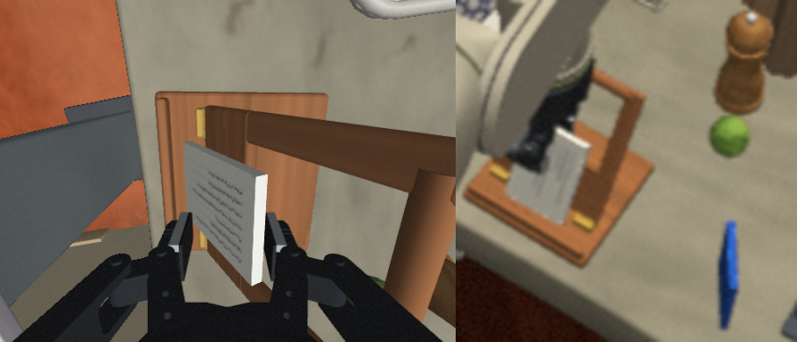

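The pad's written face points front and it leans back against the rear finger (view 185–268, 145–285). Now I ease the rear finger off and go straight up.

Request:
arm_command --jaw '[0.12,0.18,0.24,0.3,0.36,0.42,0.42,0.42,0.42,0.42,0.42,0.42,0.42,0.42,0.42,0.42,0.42]' --pt "0 0 0" --pt "0 0 0" --pt "0 0 0" --pt "0 0 0" --pt "0 0 0" --pt "0 0 0" --pt "0 0 0" --pt "0 0 -0.01" --pt "0 0 -0.03" --pt "0 0 -0.06" --pt "0 0 -0.1" --pt "0 0 -0.16" --pt "0 0 -0.23" --pt "0 0 -0.3" --pt "0 0 -0.36" --pt "0 0 -0.4" --pt "0 0 -0.4" --roll '[0,0,0,0,0,0,0,0,0,0,0,0,0,0,0,0,0]'

```text
time: 17.15
tool_pos: [479.7, 52.9, 276.0]
tcp_rot: [179.0, -0.3, 79.4]
ft_force: [0.3, -0.5, 1.2]
finger_gap: 61.1
```

```bash
python3 panel.py
python3 - <<'E'
from h import *
from panel import x,y,yw
T,S=cam('top'),cam('side'); W=cam('wrist')
P={n:[d['centre'] for d in spotter.pinpoint(n,'pad_center')] for n in('top','side','wrist')}
for n,C in(('top',T),('side',S),('wrist',W)):
    for p in P[n]:
        q=onz(C,p,65)-[x,y,0]; c,s=np.cos(yw),np.sin(yw); print(n,np.round(p),'stand',np.round([c*q[0]+s*q[1],-s*q[0]+c*q[1]],1))
im=cv2.imread('pics/pan_wrist.png')[:,:,::-1]; s=cv2.imread('pics/pan_side.png')[:,:,::-1]
a=cv2.resize(s[150:280,200:330],(384,384),interpolation=cv2.INTER_CUBIC); save(np.hstack([im,a]),'w8',0.89)
E
```

```text
wrist [328.6 195.1] 0.85 angle 56.7 y -2.0 res [-0. -0.]
top [149.1 199.7] 0.41 angle 107.0 y 314.2 res [0. 0.]
tcp stand x -14.484556965038477
at [476.7  52.9 268.3] [ 1.796e+02 -1.000e-01  7.940e+01] F [0.4 0.2 0. ] gap 60.8 t 17.45
shift mm [ 0.6  3.  -7.7] share [ 0.0015  0.0075 -0.0193] turn 0 share 0.0 rows>= 0.2
top [258. 205.] stand [-16.1  -3.3]
top [357. 180.] stand [ 125.1 -309.9]
top [321. 216.] stand [ -15.4 -211.4]
top [386. 170.] stand [ 176.2 -399.3]
side [359. 231.] stand [ 120.1 -317.1]
side [303. 254.] stand [ -21.6 -220.7]
side [396. 229.] stand [ 181.8 -400.7]
side [235. 213.] stand [-16.9   1.2]
wrist [246. 307.] stand [ -27.3 -204.3]
wrist [247. 167.] stand [-23.4   3.2]
```

View pics/w8.png

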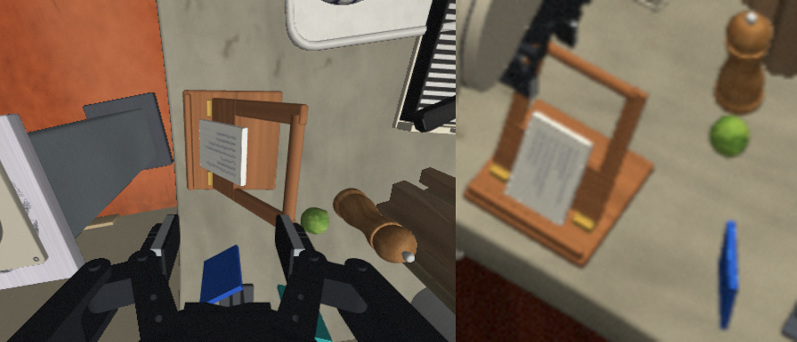

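Request:
arm_command --jaw '[0.42,0.42,0.42,0.42,0.42,0.42,0.42,0.42,0.42,0.42]' --pt "0 0 -0.1" --pt "-0.1 0 -0.2" --pt "-0.25 0 -0.2" --pt "-0.4 0 -0.2" --pt "-0.5 0 -0.2" --pt "-0.55 0 -0.2" --pt "-0.55 0 -0.2" --pt "-0.55 0 -0.2" --pt "-0.55 0 -0.2" --pt "-0.55 0 -0.2" --roll '[0,0,0,0,0,0,0,0,0,0]'

```text
time: 18.43
tool_pos: [436.0, -163.1, 347.8]
tcp_rot: [179.6, -0.2, 79.4]
ft_force: [0.3, 0.7, 0.0]
finger_gap: 60.4
```

```bash
python3 panel.py
python3 - <<'E'
from h import *
from panel import x,y,yw
for n in('top','side','wrist'):
    C=cam(n)
    for d in spotter.pinpoint(n,'pad_center'):
        q=onz(C,d['centre'],63)-[x,y,0]; c,s=np.cos(yw),np.sin(yw); v=[c*q[0]+s*q[1],-s*q[0]+c*q[1]]
        if abs(v[1])<80: print(n,np.round(d['centre'],1),'pad in stand',np.round(v,1))
s=cv2.imread('pics/pan_side.png')[150:280,200:330,::-1]; t=cv2.imread('pics/pan_top.png')[135:245,205:315,::-1]
save(np.hstack([cv2.resize(i,(390,390),interpolation=cv2.INTER_CUBIC) for i in(s,t)]),'w9')
E
```

```text
top [260.4 175.4] 0.91 angle 55.9 y 2.1 res [-0. -0.]
tcp stand x -14.931423961735199
at [ 436.3 -162.6  348.2] [179.6  -0.2  79.5] F [-0.6  0.   0.3] gap 60.5 t 18.73
shift mm [-0.5 -0.2  0.3] share [-0.0013 -0.0004  0.0009] turn 0 share 0.0 rows>= 0.0
top [255.  204.3] pad in stand [-16.2   6.4]
side [236.3 216.4] pad in stand [-22.   -7.8]
```

View pics/w9.png

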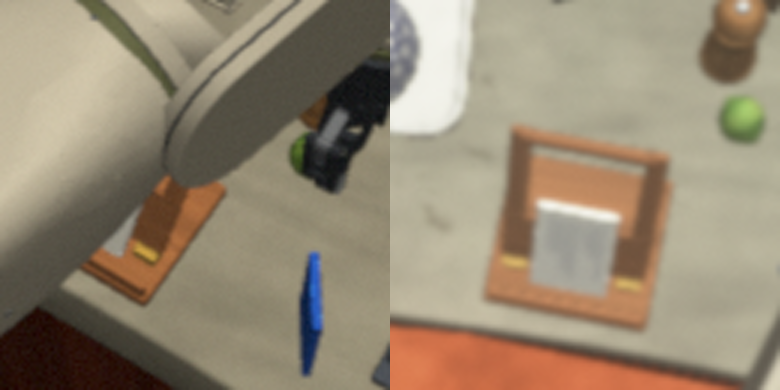

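Run:
```python
from panel import *
T=cam('top')
for e,v in(((517,133),70),((667,157),-70)):
    px=np.array([205+(e[0]-390)/3.545,135+e[1]/3.545])
    for a in(52,56,60,64): print(v,px.round(1),a,proj(T,bar(np.radians(a),v))[0].round(1))
W=cam('wrist'); im=snapshot('wrist'); save(im,'w10',1.5)
for a in(52,56,60,64): print(a,(proj(W,[bar(np.radians(a),v) for v in(70,-70)])*1.5).round().tolist())
```

```text
70 [240.8 172.5] 52 [239.4 169.3]
70 [240.8 172.5] 56 [238.7 171.6]
70 [240.8 172.5] 60 [238.  174.1]
70 [240.8 172.5] 64 [237.2 176.8]
-70 [283.1 179.3] 52 [283.9 177.2]
-70 [283.1 179.3] 56 [283.6 179.6]
-70 [283.1 179.3] 60 [283.1 182.2]
-70 [283.1 179.3] 64 [282.7 185. ]
52 [[528.0, -236.0], [505.0, 43.0]]
56 [[516.0, -247.0], [494.0, 40.0]]
60 [[502.0, -257.0], [482.0, 38.0]]
64 [[486.0, -266.0], [468.0, 36.0]]
```

```bash
python3 -c "
from bench import r
print(r.hand_in(), r.sense()['ft_force'], r.sense()['time'])"
```

```text
the job is handed in; nothing more can be done
the job is handed in; nothing more can be done
```

The panel is raised and the white notepad stands on the stand's ledge, leaning back against it. I handed the job in at about 19 s of the 54 s allowed; no verdict was reported.

- **Panel:** I pushed the bar from behind with closed fingers, let go, and backed off with the pad still in its holder. All three cameras read 59–61° right then, with the fingers clear. After the placing, two views (wrist 56.7°, top 55.9–57°) read about 56.5° instead. I can't tell whether it settled slightly or the earlier readings ran high. It is still inside the 51.5–68.5° window, so I left it alone.
- **Notepad:** I lifted it from the steel holder, set it down between lip and panel, and tipped it back. In the last top view it is tall way up and leaning on the panel. Its centre reads x −16 to −22 mm and y −8 to +6 mm in the stand's frame, assuming a height of 63 mm. I did not measure the height or the lean angle separately, and the side reading was partly blocked by the arm.
- **Bystanders:** The arm kept clear of the lemon, lime, mill and mug, and the first three stood in place where the later pictures showed them. I did not re-measure their positions, and the mug was not checked in a later picture.
- **Not seen:** A last wrist picture to settle the panel angle could not be viewed because the 12-picture limit was reached. The arm was well clear, and the last force reading before handing in was near zero.

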